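Tighten the splash-screen clamp with the ratchet wrench

ROBOT

A 6-joint arm with a two-finger parallel gripper is mounted at the origin on the work surface. World frame = base frame: x ahead of the robot, y to its left, z up, the work surface at z = 0. Lengths are in m, angles in rad, forces in N, time in s.
With the tool pointing down it reaches from about 0.325 to 0.925 m from the base axis. Payload 3.1 kg.
Tool frame: the origin (TCP) lies midway between the tips of the shut fingers; the grasp point (between the pads) lies manip.pinch_z behind it (manip.pinch_z is the distance from the TCP to the grasp point, in m); y points along the fingers, z is the direction in which the jaws open and shut, and the axes are right-handed (so a half turn about y gives the same grasp; the last joint's range is limited). The gripper opens to 85 mm and grips with 20 to 120 N. Pads are 22 mm wide; open, the fingers measure 114 mm over their backs; the gripper's body (76 mm by 85 mm) begins 54 mm behind the grasp point. The pads swing forward as they close: fully open they stand 13 mm farther back than shut.
Start: joints at [-1.279, 0.217, 1.613, -0, 1.311, -0.112], TCP at [0.246, -0.575, 0.231] pointing down, gripper open.
Joint ranges: [-2.75, 2.75], [-0.78, 2.1], [0.31, 2.55], [-1.13, 4.27], [0.13, 2.63], [-2.58, 2.58]. Speed limits (rad/s): [2.79, 2.79, 3.14, 3.14, 3.14, 3.14].

INTERFACE

Orientations are given as a unit quaternion [x, y, z, w].
In Python, from plant import manip gives the robot as it stands.
- The arm moves only by the tool move_arm, never from a script. Its argument "increments" is a list of rows, each an object with "delta_rot": the turn, a rotation vector about the world's x, y, z in degrees, a list of three; "linear": the shift along the world's x, y, z in m, a list of three; "jaw": the opening, from -1 (shut) to 1 (fully open), so that 0 is half open. A call has exactly 10 rows; each row shifts and turns the commanded pose from where the row before left it; what a row does not reach is not made up. A row lasts 1/10 s, in which the tool goes at most 50 mm and 8.59 degrees, less where a joint would pass 70% of its speed; a pose out of reach is approached as far as the arm can. A call with a gripper value outside its range is refused whole. The fingers move at their own pace and stop on an object; "squeeze" is the grip in N (left out, the last holds). Time passes only in rows, so rows that do not move let the fingers close, or fill a call up. It gives the time, the measured TCP pose, the force and the opening at its end, in the units of the state.
- manip.get_state(): the state, without advancing time (a new reading comes with each control period).
- manip.read_camera(name): name is "scene" or "top"; returns a dict with "img" (400x640x3 uint8, red, green, blue), "depth" (400x640 float32, m along the optical axis (not along the pixel's ray), 0 where there is no reading), "camera_matrix" (3x3 intrinsics, pixels), "D" ([k1, k2, p1, p2, k3] as OpenCV has them; the pictures are not rectified), "rvec" (rotation vector, rad) and "tvec" (3), from world to camera coordinates, as OpenCV has them. Camera axes: x right, y down, z forward; pixel columns grow to the right and rows downward; lengths in m; the calibration is good to about 2 mm. A picture is of the moment at which its call begins.
- manip.hand_in(): hands the job in, once; it reports no verdict.
The state is a dict: "time": time; "qpos": joint angles; "dq": joint speeds; "tau": joint torques, N m; "tcp_pos": TCP position; "orientation": TCP orientation; "wrist_force": force on the tool from outside, world axes, zero at the start; "wrist_torque": the same for the moment, N m; "width": opening from 0.0 (shut) to 1.0 (fully open).
Only numpy, scipy, OpenCV 4.12 (cv2) and the standard library are available. Lean on these libraries where they do the work, as an engineer would, in place of code of your own. Each camera call takes 0.05 s, during which the arm holds its last target. There are 200 camera calls.

TASK

The clamp that holds the little glass splash screen has worked loose. Swing the blue-handled ratchet wrench that sits on its nut back and forth (clockwise drives, the return stroke slips) until the nut's red pointer points at the green sector and the screen is clamped, then let go of the wrench. Leave the toiletries and the tumbler standing where they are.

Things in the scene. Friction and masses are not known exactly. Their poses are not given: they have to be found in the camera images.
- clamp: fixed aluminium clamp foot, block 186 (x) x 110 (y) x 40 mm high, with an upright glass screen (8 mm thick, 260 mm wide, top 155 mm above the table), middle plane 115 mm to +x of the nut axis. Origin: on the table under the nut axis; z up; its -x side, where the wrench handle is, faces the robot. A bright green sector stands 51 to 69 mm from the nut axis, 0.2 rad either side of +x
- nut_axis (a point): point on the upright axis about which nut and wrench turn, 61 mm above the table, level with the middle of the wrench handle
- nut (a joint): turn of the nut, rad, growing clockwise from above (tightening); its red pointer reaches 62 mm from the axis. Hard stop at 1.70: pointer along the clamp's +x, middle of the green sector (edge at 1.50). Starts at 0 to 0.4, pointer near the clamp's +y. Stiff (0.4 N m), stays where left; only the wrench, whose head encloses it, can turn it; it moves the steel jaw 6 mm per rad to the glass
- wrench (a joint): swing of the ratchet wrench in rad, growing clockwise seen from above; 0 when the handle points to the clamp's -x; stops at -0.45 and +0.45. Growing values drive the nut along, once a tooth has caught (24 teeth, so up to 0.26 rad of idle travel); falling values slip freely (under 0.15 N m) and leave the nut where it is. It stays where it is left
- wrench_grip (a point): point in the middle of the wrench's blue grip, 130 mm from the nut axis and 61 mm above the table. The grip is a bar 95 mm long (along the handle), 22 mm wide, 18 mm high, free all round with 52 mm of air below. x runs along the handle towards the nut, z up. The wrench's round steel head is 60 mm across, its top 71 mm above the table
- inhaler: blue plastic inhaler, 34 x 40 x 78 mm, standing in a bay of the rack; origin under its base; a bystander
- tin: round silver aluminium tin, 54 mm across, 46 mm high, in a bay of the rack; origin under its base; a bystander
- jar: frosted glass jar, 50 mm across, 65 mm high, in a bay of the rack; origin under its base; a bystander
- brush: green plastic nail brush, 36 x 82 x 38 mm, in a bay of the rack; origin under its base; a bystander
- tumbler: white ceramic tumbler, 68 mm across, 95 mm high, standing on the drawer top; origin under its base; a bystander

How it is judged:
At the end, for the whole second after the job is handed in: The nut is turned to at least 1.50 rad (its stop is at 1.70), so the red pointer points within the green sector, and nut and wrench are at rest; the wrench may be left at any angle (value of joint nut above 1.5 rad and velocity of joint nut below 0.05 rad/s and velocity of joint wrench between -0.1 and 0.1 rad/s); the robot touches nothing.
It fails at once if the inhaler is pushed or lifted more than 30 mm from its place, or knocked over (distance of inhaler from where it was at the start of the episode above 0.03 m or angle between inhaler's own z axis and vertical above 0.6 rad).
It fails at once if the tin is pushed or lifted more than 30 mm from its place, or knocked over (distance of tin from where it was at the start of the episode above 0.03 m or angle between tin's own z axis and vertical above 0.6 rad).
It fails at once if the jar is pushed or lifted more than 30 mm from its place, or knocked over (distance of jar from where it was at the start of the episode above 0.03 m or angle between jar's own z axis and vertical above 0.6 rad).
It fails at once if the brush is pushed or lifted more than 30 mm from its place, or knocked over (distance of brush from where it was at the start of the episode above 0.03 m or angle between brush's own z axis and vertical above 0.6 rad).
It fails at once if the tumbler is pushed or lifted more than 30 mm from its place, or knocked over (distance of tumbler from where it was at the start of the episode above 0.03 m or angle between tumbler's own z axis and vertical above 0.6 rad).
It also fails if it takes over 48 s, if anything falls off the work surface, if the arm or the gripper's body presses on something with over 40 N, if the wrist force passes 120 N, or if a joint passes its speed limit or range.

## Working session

There is one attempt and no reset: what is moved stays moved. The work goes in short steps, Python scripts to look and compute and a tool call to move; the robot and the scene stay as the last step left them, time stands still between calls to the robot, and variables do not carry over. Pictures are saved under pics/ and viewed, about 8 in all and at most 12, crops included, and the job is handed in when it is done.

Besides the shell and the picture viewer there is one more tool, called after "Request:" as name([rows], argument=value, ...), one row to a line, values as JSON. move_arm: Moves the arm, as the interface text tells. Its arguments: {"type":"object","properties":{"increments":{"type":"array"},"squeeze":{"type":"number"}},"required":["increments"]}

```bash
mkdir -p pics; ls
cat > h.py <<'E'
import numpy as np, cv2
from plant import manip
def cam(n,f=None):
    c=manip.read_camera(n)
    if f: cv2.imwrite('pics/'+f,c['img'][:,:,::-1])
    return c
def world(c,uv,z):
    "cast pixels on plane z"
    uv=np.array(uv,float).reshape(-1,1,2)
    K=np.array(c['camera_matrix']);R=cv2.Rodrigues(np.array(c['rvec'],float))[0];t=np.array(c['tvec'],float).ravel()
    n=cv2.undistortPoints(uv,K,np.array(c['D'],float)).reshape(-1,2)
    d=np.c_[n,np.ones(len(n))]@R; o=-R.T@t
    return o+d*((z-o[2])/d[:,2])[:,None]
E
python3 - <<'E'
from h import *
s=manip.get_state();print(s,manip.pinch_z)
cam('top','top1.png');cam('scene','scene1.png')
E
```

```text
pics
{'time': 0.0, 'qpos': array([-1.27919755e+00,  2.17788399e-01,  1.61495748e+00, -8.78539085e-06,
        1.31131600e+00, -1.12193655e-01]), 'dq': array([-0.00027222, -0.00017379,  0.00035385,  0.00142761,  0.00023095,
       -0.00229419]), 'tau': array([-1.49306641e-05, -3.96844018e+01, -3.03851831e+01, -1.46508928e-04,
        9.72379261e-03,  7.80524658e-06]), 'tcp_pos': array([ 0.24534778, -0.57392134,  0.22993486]), 'orientation': array([-0.14187615,  0.69361263, -0.69187418,  0.14171376]), 'wrist_force': array([-0.07812793, -0.85410534,  0.73371174]), 'wrist_torque': array([ 0.01743785,  0.01597061, -0.04096732]), 'width': 1.001353448398241} 0.0187
```

View pics/top1.png

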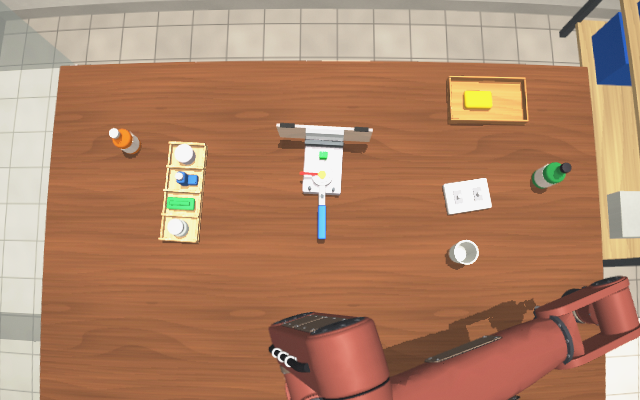

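View pics/scene1.png

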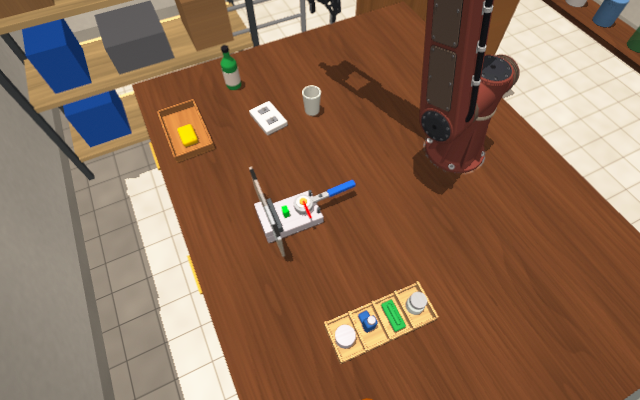

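The top view shows the nut at about (322,178), the blue grip at about (322,222), the red pointer going left (+y) with its tip at about (300,174), and the green sector at (323,155). The rack is far left and the tumbler at (463,253), both well clear. Next I'll measure these.

```bash
cat >> h.py <<'E'
def look(f=None,name='top'):
    c=cam(name,f);im=c['img'].astype(int);r,g,b=im[...,0],im[...,1],im[...,2]
    box=np.zeros(r.shape,bool)
    if name=='top': box[130:250,270:375]=1
    else: box[160:270,245:365]=1
    out={}
    for k,m,z in (('grip',(b>r+70)&(b>g+30),.070),('red',(r>g+110)&(r>b+110),.07),('green',(g>r+80)&(g>b+80),.045),('yellow',(r>b+90)&(g>b+80)&(r>180),.075)):
        v,u=np.nonzero(m&box)
        if len(u)<4: continue
        p=world(c,np.c_[u,v],z)
        q=p[:,:2]-p[:,:2].mean(0);_,_,V=np.linalg.svd(q,full_matrices=False);e=q@V.T
        d=c['depth'][v,u]
        out[k]=p[:,:2].mean(0)
        print(k,len(u),'uv',u.mean().round(1),v.mean().round(1),'xy',out[k].round(4),'dir',V[0].round(3),'ext',np.ptp(e,axis=0).round(3),'depth',np.median(d).round(3))
    return c,out
E
python3 - <<'E'
from h import *
c,_=look()
R=cv2.Rodrigues(np.array(c['rvec'],float))[0];print('cam',-R.T@np.array(c['tvec']).ravel())
look(name='scene')
s=cv2.resize(c['img'][120:250,250:390],None,fx=5,fy=4.5,interpolation=cv2.INTER_CUBIC);cv2.imwrite('pics/crop1.png',s[:,:,::-1])
E
```

```text
grip 268 uv 321.5 221.6 xy [0.4642 0.0018] dir [-1.    -0.004] ext [0.092 0.02 ] depth 1.446
red 39 uv 307.4 173.2 xy [0.6013 0.0421] dir [0.083 0.997] ext [0.046 0.009] depth 1.455
green 45 uv 323.0 155.0 xy [ 0.6596 -0.0016] dir [-0.73   0.683] ext [0.025 0.023] depth 1.47
yellow 42 uv 321.3 174.1 xy [0.5978 0.0029] dir [-0.99 -0.14] ext [0.021 0.018] depth 1.454
cam [ 0.3250942  -0.01093659  1.51173911]
grip 203 uv 340.8 187.5 xy [0.4643 0.0031] dir [1.    0.007] ext [0.094 0.026] depth 1.212
red 50 uv 306.7 209.4 xy [0.5947 0.0272] dir [0.081 0.997] ext [0.062 0.01 ] depth 1.157
green 66 uv 285.1 210.6 xy [ 0.6517 -0.0119] dir [0.177 0.984] ext [0.042 0.02 ] depth 1.168
yellow 28 uv 302.7 200.3 xy [ 0.593  -0.0046] dir [ 0.965 -0.262] ext [0.019 0.018] depth 1.172
```

View pics/crop1.png

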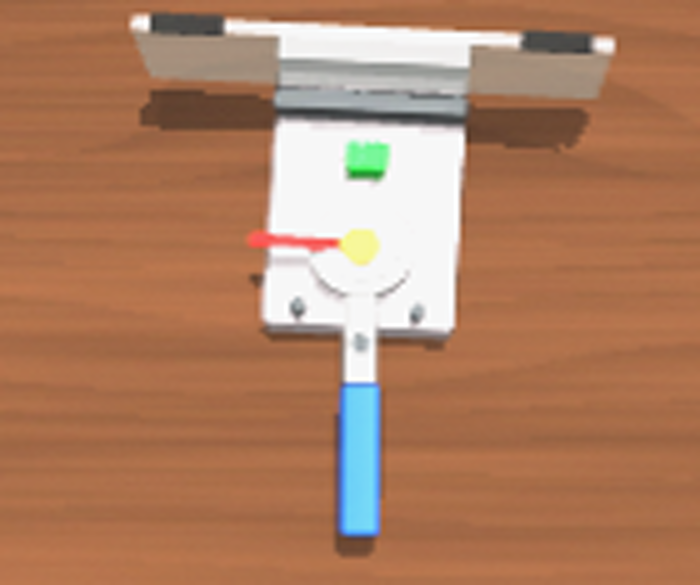

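The crop agrees: the handle lies along -x, pointer tip at crop (255,240), yellow cap at (360,245), green sector at (367,158). Next: fix the nut axis with both views, and work out the tool rotation.

Run:
```python
from h import *
from scipy.spatial.transform import Rotation as Ro
ct=manip.read_camera('top');cs=manip.read_camera('scene')
for k,a,b in (('yellow',(321.3,174.1),(302.7,200.3)),('green',(323,155),(285.1,210.6)),('grip',(321.5,221.6),(340.8,187.5))):
    A=[world(ct,[a],z)[0] for z in (0,.1)];B=[world(cs,[b],z)[0] for z in (0,.1)]
    d1=A[1]-A[0];d2=B[1]-B[0]
    x=np.linalg.lstsq(np.c_[d1,-d2],B[0]-A[0],rcond=None)[0]
    P,Q=A[0]+x[0]*d1,B[0]+x[1]*d2;print(k,(P+Q)/2,np.linalg.norm(P-Q))
s=manip.get_state();print(Ro.from_quat(s['orientation']).as_matrix().round(3))
```

```text
yellow [0.59557516 0.00253963 0.08768401] 0.00038627679824217783
green [ 0.65487178 -0.00150401  0.06437116] 0.000896716511024175
grip [0.4640486  0.00198408 0.06842983] 0.0007596093813907188
[[-0.92  -0.     0.393]
 [-0.393  0.001 -0.92 ]
 [-0.    -1.    -0.001]]
```

Nut axis is at about (0.595, 0.0025), clamp yaw about -0.06, grip at (0.464, 0.002). The nut starts at roughly 0.15. I'll use the fingers as a loose fork around the grip.

Request:
move_arm([
  {"linear": [0, 0, 0.03], "delta_rot": [0, 0, 0], "jaw": 0.1},
  {"linear": [0, 0, 0.03], "delta_rot": [0, 0, 0], "jaw": 0.1},
  {"linear": [0.0137, 0.036, 0], "delta_rot": [0, 0, -1.45], "jaw": 0.1},
  {"linear": [0.0137, 0.036, 0], "delta_rot": [0, 0, -1.45], "jaw": 0.1},
  {"linear": [0.0137, 0.036, 0], "delta_rot": [0, 0, -1.45], "jaw": 0.1},
  {"linear": [0.0137, 0.036, 0], "delta_rot": [0, 0, -1.45], "jaw": 0.1},
  {"linear": [0.0137, 0.036, 0], "delta_rot": [0, 0, -1.45], "jaw": 0.1},
  {"linear": [0.0137, 0.036, 0], "delta_rot": [0, 0, -1.45], "jaw": 0.1},
  {"linear": [0.0137, 0.036, 0], "delta_rot": [0, 0, -1.45], "jaw": 0.1},
  {"linear": [0.0137, 0.036, 0], "delta_rot": [0, 0, -1.45], "jaw": 0.1},
], squeeze=20)

```text
time: 1.3
tcp_pos: [0.3555, -0.2852, 0.2914]
orientation: [0.07, -0.703, 0.704, -0.071]
wrist_force: [1.4, -0.6, 0.3]
width: 0.551
```

Request:
move_arm([
  {"linear": [0.0137, 0.036, 0], "delta_rot": [0, 0, -1.45], "jaw": 0.1},
  {"linear": [0.0137, 0.036, 0], "delta_rot": [0, 0, -1.45], "jaw": 0.1},
  {"linear": [0.0137, 0.036, 0], "delta_rot": [0, 0, -1.45], "jaw": 0.1},
  {"linear": [0.0137, 0.036, 0], "delta_rot": [0, 0, -1.45], "jaw": 0.1},
  {"linear": [0.0137, 0.036, 0], "delta_rot": [0, 0, -1.45], "jaw": 0.1},
  {"linear": [0.0137, 0.036, 0], "delta_rot": [0, 0, -1.45], "jaw": 0.1},
  {"linear": [0.0137, 0.036, 0], "delta_rot": [0, 0, -1.45], "jaw": 0.1},
  {"linear": [0.0137, 0.036, 0], "delta_rot": [0, 0, -1.45], "jaw": 0.1},
  {"linear": [0, 0, -0.04], "delta_rot": [0, 0, 0], "jaw": 0.1},
  {"linear": [0, 0, -0.04], "delta_rot": [0, 0, 0], "jaw": 0.1},
])

```text
time: 2.3
tcp_pos: [0.4667, 0.0025, 0.2123]
orientation: [-0.001, -0.707, 0.707, -0.003]
wrist_force: [-0.3, 0.3, -0.6]
width: 0.547
```

Request:
move_arm([
  {"linear": [0, 0, -0.025], "delta_rot": [0, 0, 0], "jaw": 0.1},
  {"linear": [0, 0, -0.025], "delta_rot": [0, 0, 0], "jaw": 0.1},
  {"linear": [0, 0, -0.025], "delta_rot": [0, 0, 0], "jaw": 0.1},
  {"linear": [0, 0, -0.025], "delta_rot": [0, 0, 0], "jaw": 0.1},
  {"linear": [0, 0, -0.025], "delta_rot": [0, 0, 0], "jaw": 0.1},
  {"linear": [0, 0, -0.025], "delta_rot": [0, 0, 0], "jaw": 0.1},
  {"linear": [0, 0, -0.025], "delta_rot": [0, 0, 0], "jaw": 0.1},
  {"linear": [0, 0, 0], "delta_rot": [0, 0, 0], "jaw": -0.35},
  {"linear": [0, 0, 0], "delta_rot": [0, 0, 0], "jaw": -0.35},
  {"linear": [0, 0, 0], "delta_rot": [0, 0, 0], "jaw": -0.35},
])

```text
time: 3.3
tcp_pos: [0.4662, 0.0011, 0.0378]
orientation: [-0.001, -0.707, 0.707, -0.001]
wrist_force: [0.3, 0.2, 0.3]
width: 0.321
```

Run:
```python
from h import *
c,_=look(name='scene')
cv2.imwrite('pics/s2.png',cv2.resize(c['img'][120:270,235:435],None,fx=4,fy=4)[:,:,::-1])
look()
# arc for yaw-following fork: TCP relative to nut axis
```

```text
grip 110 uv 337.5 189.0 xy [0.476  0.0034] dir [ 1.    -0.018] ext [0.092 0.025] depth 1.208
red 50 uv 306.7 209.4 xy [0.5947 0.0272] dir [0.081 0.997] ext [0.062 0.01 ] depth 1.158
green 66 uv 285.1 210.6 xy [ 0.6517 -0.0119] dir [0.177 0.984] ext [0.042 0.02 ] depth 1.169
yellow 29 uv 302.7 200.2 xy [ 0.5931 -0.005 ] dir [-0.911  0.413] ext [0.019 0.018] depth 1.173
grip 62 uv 321.6 234.5 xy [0.4282 0.0013] dir [-0.992 -0.128] ext [0.021 0.021] depth 1.441
red 39 uv 307.4 173.2 xy [0.6013 0.0421] dir [0.083 0.997] ext [0.046 0.009] depth 1.454
green 46 uv 323.0 155.0 xy [ 0.6596 -0.0016] dir [-0.718  0.696] ext [0.025 0.023] depth 1.469
yellow 42 uv 321.3 174.1 xy [0.5978 0.0029] dir [-0.99 -0.14] ext [0.021 0.018] depth 1.454
```

View pics/s2.png

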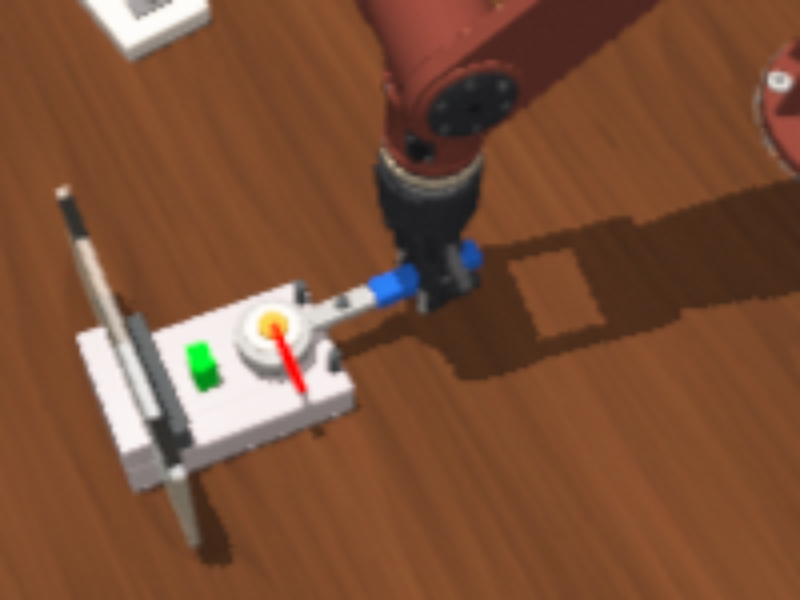

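The fingers straddle the grip at crop (440,270), with about 27 mm of opening. First I'll drive from 0 to about +0.45 along the arc (radius 0.129).

Request:
move_arm([
  {"linear": [0.0001, 0.0061, 0], "delta_rot": [0, 0, -2.7], "jaw": -0.35},
  {"linear": [0.0004, 0.0061, 0], "delta_rot": [0, 0, -2.7], "jaw": -0.35},
  {"linear": [0.0007, 0.006, 0], "delta_rot": [0, 0, -2.7], "jaw": -0.35},
  {"linear": [0.001, 0.006, 0], "delta_rot": [0, 0, -2.7], "jaw": -0.35},
  {"linear": [0.0013, 0.0059, 0], "delta_rot": [0, 0, -2.7], "jaw": -0.35},
  {"linear": [0.0016, 0.0059, 0], "delta_rot": [0, 0, -2.7], "jaw": -0.35},
  {"linear": [0.0018, 0.0058, 0], "delta_rot": [0, 0, -2.7], "jaw": -0.35},
  {"linear": [0.0021, 0.0057, 0], "delta_rot": [0, 0, -2.7], "jaw": -0.35},
  {"linear": [0.0023, 0.0056, 0], "delta_rot": [0, 0, -2.7], "jaw": -0.35},
  {"linear": [0.0026, 0.0055, 0], "delta_rot": [0, 0, -2.7], "jaw": -0.35},
])

```text
time: 4.4
tcp_pos: [0.4799, 0.0591, 0.0378]
orientation: [-0.167, -0.687, 0.688, 0.165]
wrist_force: [0.6, -4.0, 0.7]
width: 0.324
```

```bash
cat >> h.py <<'E'
AX=np.array([.595,.0025])
def nut(yaw=-.06):
    "nut angle from the red pointer mask axis, pointer at about 75 mm"
    for name in('top','scene'):
        c=manip.read_camera(name);im=c['img'].astype(int);r,g,b=im[...,0],im[...,1],im[...,2]
        a=world(c,[[0,0]],.07)
        m=(r>g+110)&(r>b+110);v,u=np.nonzero(m);p=world(c,np.c_[u,v],.072)[:,:2]-AX
        p=p[np.hypot(*p.T)<.085]
        if len(p)<5: print(name,'few');continue
        l=cv2.fitLine(p.astype(np.float32),cv2.DIST_HUBER,0,.01,.01).ravel();d=l[:2]*np.sign(l[:2]@p.mean(0))
        print(name,len(p),'nut',round(1.70+yaw-np.arctan2(d[1],d[0]),3),'mean',p.mean(0).round(3))
E
python3 -c "
from h import *
nut();print(manip.get_state()['time'])"
```

```text
top 40 nut 0.375 mean [0.015 0.036]
scene 51 nut 0.362 mean [0.007 0.023]
4.5
```

Nut went from about 0.15 to 0.37 with 4 N. Now the return stroke.

Request:
move_arm([
  {"linear": [-0.0026, -0.0055, 0], "delta_rot": [0, 0, 2.7], "jaw": -0.35},
  {"linear": [-0.0023, -0.0056, 0], "delta_rot": [0, 0, 2.7], "jaw": -0.35},
  {"linear": [-0.0021, -0.0057, 0], "delta_rot": [0, 0, 2.7], "jaw": -0.35},
  {"linear": [-0.0018, -0.0058, 0], "delta_rot": [0, 0, 2.7], "jaw": -0.35},
  {"linear": [-0.0016, -0.0059, 0], "delta_rot": [0, 0, 2.7], "jaw": -0.35},
  {"linear": [-0.0013, -0.0059, 0], "delta_rot": [0, 0, 2.7], "jaw": -0.35},
  {"linear": [-0.001, -0.006, 0], "delta_rot": [0, 0, 2.7], "jaw": -0.35},
  {"linear": [-0.0007, -0.006, 0], "delta_rot": [0, 0, 2.7], "jaw": -0.35},
  {"linear": [-0.0004, -0.0061, 0], "delta_rot": [0, 0, 2.7], "jaw": -0.35},
  {"linear": [-0.0001, -0.0061, 0], "delta_rot": [0, 0, 2.7], "jaw": -0.35},
])

```text
time: 5.5
tcp_pos: [0.4652, 0.0013, 0.0371]
orientation: [0.0, 0.707, -0.707, 0.001]
wrist_force: [0.1, 0.5, 0.4]
width: 0.328
```

Request:
move_arm([
  {"linear": [0.0001, -0.0052, 0], "delta_rot": [0, 0, 2.3], "jaw": -0.35},
  {"linear": [0.0003, -0.0051, 0], "delta_rot": [0, 0, 2.3], "jaw": -0.35},
  {"linear": [0.0005, -0.0051, 0], "delta_rot": [0, 0, 2.3], "jaw": -0.35},
  {"linear": [0.0007, -0.0051, 0], "delta_rot": [0, 0, 2.3], "jaw": -0.35},
  {"linear": [0.0009, -0.0051, 0], "delta_rot": [0, 0, 2.3], "jaw": -0.35},
  {"linear": [0.0011, -0.005, 0], "delta_rot": [0, 0, 2.3], "jaw": -0.35},
  {"linear": [0.0013, -0.005, 0], "delta_rot": [0, 0, 2.3], "jaw": -0.35},
  {"linear": [0.0015, -0.0049, 0], "delta_rot": [0, 0, 2.3], "jaw": -0.35},
  {"linear": [0.0017, -0.0049, 0], "delta_rot": [0, 0, 2.3], "jaw": -0.35},
  {"linear": [0.0019, -0.0048, 0], "delta_rot": [0, 0, 2.3], "jaw": -0.35},
])

```text
time: 6.5
tcp_pos: [0.4752, -0.0491, 0.037]
orientation: [-0.141, 0.693, -0.693, 0.142]
wrist_force: [-0.3, -0.7, 0.9]
width: 0.323
```

```bash
python3 -c "
from h import *
nut();look('t3.png')"
```

```text
top 38 nut 0.385 mean [0.016 0.037]
scene 51 nut 0.362 mean [0.007 0.023]
grip 56 uv 345.0 230.2 xy [ 0.4404 -0.0638] dir [-0.308 -0.951] ext [0.025 0.025] depth 1.442
red 38 uv 308.4 169.8 xy [0.6111 0.0394] dir [-0.311 -0.951] ext [0.048 0.009] depth 1.455
green 46 uv 323.0 155.0 xy [ 0.6596 -0.0016] dir [-0.718  0.696] ext [0.025 0.023] depth 1.469
yellow 42 uv 321.3 174.0 xy [0.598  0.0029] dir [-0.922 -0.387] ext [0.021 0.018] depth 1.454
```

Slipped cleanly; the nut stayed at about 0.37. Now a full drive stroke.

Request:
move_arm([
  {"linear": [-0.0019, 0.0048, 0], "delta_rot": [0, 0, -2.3], "jaw": -0.35},
  {"linear": [-0.0017, 0.0049, 0], "delta_rot": [0, 0, -2.3], "jaw": -0.35},
  {"linear": [-0.0015, 0.0049, 0], "delta_rot": [0, 0, -2.3], "jaw": -0.35},
  {"linear": [-0.0013, 0.005, 0], "delta_rot": [0, 0, -2.3], "jaw": -0.35},
  {"linear": [-0.0011, 0.005, 0], "delta_rot": [0, 0, -2.3], "jaw": -0.35},
  {"linear": [-0.0009, 0.0051, 0], "delta_rot": [0, 0, -2.3], "jaw": -0.35},
  {"linear": [-0.0007, 0.0051, 0], "delta_rot": [0, 0, -2.3], "jaw": -0.35},
  {"linear": [-0.0005, 0.0051, 0], "delta_rot": [0, 0, -2.3], "jaw": -0.35},
  {"linear": [-0.0003, 0.0051, 0], "delta_rot": [0, 0, -2.3], "jaw": -0.35},
  {"linear": [-0.0001, 0.0052, 0], "delta_rot": [0, 0, -2.3], "jaw": -0.35},
])

```text
time: 7.65
tcp_pos: [0.4656, 0.0007, 0.037]
orientation: [-0.002, -0.706, 0.708, 0.0]
wrist_force: [0.6, -3.6, -1.0]
width: 0.323
```

Request:
move_arm([
  {"linear": [0.0001, 0.0061, 0], "delta_rot": [0, 0, -2.7], "jaw": -0.35},
  {"linear": [0.0004, 0.0061, 0], "delta_rot": [0, 0, -2.7], "jaw": -0.35},
  {"linear": [0.0007, 0.006, 0], "delta_rot": [0, 0, -2.7], "jaw": -0.35},
  {"linear": [0.001, 0.006, 0], "delta_rot": [0, 0, -2.7], "jaw": -0.35},
  {"linear": [0.0013, 0.0059, 0], "delta_rot": [0, 0, -2.7], "jaw": -0.35},
  {"linear": [0.0016, 0.0059, 0], "delta_rot": [0, 0, -2.7], "jaw": -0.35},
  {"linear": [0.0018, 0.0058, 0], "delta_rot": [0, 0, -2.7], "jaw": -0.35},
  {"linear": [0.0021, 0.0057, 0], "delta_rot": [0, 0, -2.7], "jaw": -0.35},
  {"linear": [0.0023, 0.0056, 0], "delta_rot": [0, 0, -2.7], "jaw": -0.35},
  {"linear": [0.0026, 0.0055, 0], "delta_rot": [0, 0, -2.7], "jaw": -0.35},
])

```text
time: 8.65
tcp_pos: [0.4796, 0.0593, 0.037]
orientation: [-0.167, -0.687, 0.688, 0.165]
wrist_force: [1.4, -4.3, 1.1]
width: 0.326
```

```bash
python3 -c "
from h import *
nut()"
```

```text
top 33 nut 1.149 mean [0.035 0.016]
scene 52 nut 1.179 mean [0.027 0.008]
```

Request:
move_arm([
  {"linear": [-0.0026, -0.0055, 0], "delta_rot": [0, 0, 2.7], "jaw": -0.35},
  {"linear": [-0.0023, -0.0056, 0], "delta_rot": [0, 0, 2.7], "jaw": -0.35},
  {"linear": [-0.0021, -0.0057, 0], "delta_rot": [0, 0, 2.7], "jaw": -0.35},
  {"linear": [-0.0018, -0.0058, 0], "delta_rot": [0, 0, 2.7], "jaw": -0.35},
  {"linear": [-0.0016, -0.0059, 0], "delta_rot": [0, 0, 2.7], "jaw": -0.35},
  {"linear": [-0.0013, -0.0059, 0], "delta_rot": [0, 0, 2.7], "jaw": -0.35},
  {"linear": [-0.001, -0.006, 0], "delta_rot": [0, 0, 2.7], "jaw": -0.35},
  {"linear": [-0.0007, -0.006, 0], "delta_rot": [0, 0, 2.7], "jaw": -0.35},
  {"linear": [-0.0004, -0.0061, 0], "delta_rot": [0, 0, 2.7], "jaw": -0.35},
  {"linear": [-0.0001, -0.0061, 0], "delta_rot": [0, 0, 2.7], "jaw": -0.35},
])

```text
time: 9.75
tcp_pos: [0.4642, 0.0017, 0.0363]
orientation: [-0.001, 0.708, -0.707, 0.0]
wrist_force: [0.3, 1.2, -0.3]
width: 0.329
```

Request:
move_arm([
  {"linear": [0.0001, -0.0052, 0], "delta_rot": [0, 0, 2.3], "jaw": -0.35},
  {"linear": [0.0003, -0.0051, 0], "delta_rot": [0, 0, 2.3], "jaw": -0.35},
  {"linear": [0.0005, -0.0051, 0], "delta_rot": [0, 0, 2.3], "jaw": -0.35},
  {"linear": [0.0007, -0.0051, 0], "delta_rot": [0, 0, 2.3], "jaw": -0.35},
  {"linear": [0.0009, -0.0051, 0], "delta_rot": [0, 0, 2.3], "jaw": -0.35},
  {"linear": [0.0011, -0.005, 0], "delta_rot": [0, 0, 2.3], "jaw": -0.35},
  {"linear": [0.0013, -0.005, 0], "delta_rot": [0, 0, 2.3], "jaw": -0.35},
  {"linear": [0.0015, -0.0049, 0], "delta_rot": [0, 0, 2.3], "jaw": -0.35},
  {"linear": [0.0017, -0.0049, 0], "delta_rot": [0, 0, 2.3], "jaw": -0.35},
  {"linear": [0.0019, -0.0048, 0], "delta_rot": [0, 0, 2.3], "jaw": -0.35},
])

```text
time: 10.75
tcp_pos: [0.4743, -0.0486, 0.0362]
orientation: [-0.142, 0.693, -0.692, 0.141]
wrist_force: [-0.5, -0.7, 0.2]
width: 0.326
```

Nut at about 1.16. Drive back to the centre, then check.

Request:
move_arm([
  {"linear": [-0.0019, 0.0048, 0], "delta_rot": [0, 0, -2.3], "jaw": -0.35},
  {"linear": [-0.0017, 0.0049, 0], "delta_rot": [0, 0, -2.3], "jaw": -0.35},
  {"linear": [-0.0015, 0.0049, 0], "delta_rot": [0, 0, -2.3], "jaw": -0.35},
  {"linear": [-0.0013, 0.005, 0], "delta_rot": [0, 0, -2.3], "jaw": -0.35},
  {"linear": [-0.0011, 0.005, 0], "delta_rot": [0, 0, -2.3], "jaw": -0.35},
  {"linear": [-0.0009, 0.0051, 0], "delta_rot": [0, 0, -2.3], "jaw": -0.35},
  {"linear": [-0.0007, 0.0051, 0], "delta_rot": [0, 0, -2.3], "jaw": -0.35},
  {"linear": [-0.0005, 0.0051, 0], "delta_rot": [0, 0, -2.3], "jaw": -0.35},
  {"linear": [-0.0003, 0.0051, 0], "delta_rot": [0, 0, -2.3], "jaw": -0.35},
  {"linear": [-0.0001, 0.0052, 0], "delta_rot": [0, 0, -2.3], "jaw": -0.35},
])

```text
time: 11.75
tcp_pos: [0.4654, 0.0008, 0.0367]
orientation: [-0.001, -0.707, 0.708, -0.0]
wrist_force: [1.0, -3.8, -1.8]
width: 0.323
```

```bash
python3 -c "
from h import *
nut()"
```

```text
top 29 nut 1.474 mean [0.039 0.005]
scene 49 nut 1.469 mean [ 0.03  -0.002]
```

Request:
move_arm([
  {"linear": [0, 0.0032, 0], "delta_rot": [0, 0, -1.4], "jaw": -0.35},
  {"linear": [0.0001, 0.0032, 0], "delta_rot": [0, 0, -1.4], "jaw": -0.35},
  {"linear": [0.0002, 0.0032, 0], "delta_rot": [0, 0, -1.4], "jaw": -0.35},
  {"linear": [0.0003, 0.0032, 0], "delta_rot": [0, 0, -1.4], "jaw": -0.35},
  {"linear": [0.0004, 0.0032, 0], "delta_rot": [0, 0, -1.4], "jaw": -0.35},
  {"linear": [0.0004, 0.0032, 0], "delta_rot": [0, 0, -1.4], "jaw": -0.35},
  {"linear": [0, 0, 0], "delta_rot": [0, 0, 0], "jaw": -0.35},
  {"linear": [0, 0, 0], "delta_rot": [0, 0, 0], "jaw": -0.35},
  {"linear": [0, 0, 0], "delta_rot": [0, 0, 0], "jaw": -0.35},
  {"linear": [0, 0, 0], "delta_rot": [0, 0, 0], "jaw": -0.35},
])

```text
time: 12.85
tcp_pos: [0.4666, 0.0201, 0.0366]
orientation: [-0.052, -0.705, 0.705, 0.052]
wrist_force: [0.2, -2.5, 0.6]
width: 0.323
```

```bash
python3 -c "
from h import *
nut()
c=manip.read_camera('top')
cv2.imwrite('pics/t4.png',cv2.resize(c['img'][120:250,250:390],None,fx=5,fy=4.5,interpolation=cv2.INTER_CUBIC)[:,:,::-1])"
```

```text
top 36 nut 1.632 mean [ 0.042 -0.   ]
scene 47 nut 1.631 mean [ 0.03  -0.006]
```

View pics/t4.png

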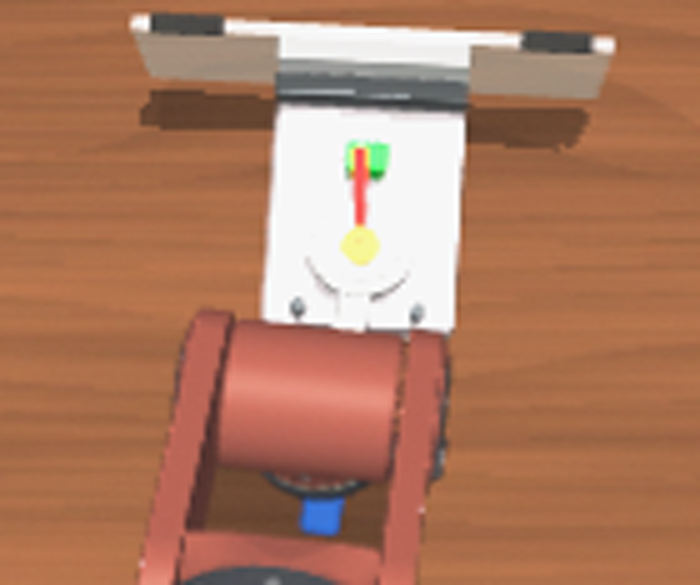

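The pointer (crop 360,155) lies inside the green sector (347–388). Both views say about 1.63, with an independent pixel estimate agreeing. Now I'll release and retreat upward.

Request:
move_arm([
  {"linear": [0, 0, 0], "delta_rot": [0, 0, 0], "jaw": 0.3},
  {"linear": [0, 0, 0], "delta_rot": [0, 0, 0], "jaw": 0.3},
  {"linear": [0, 0, 0], "delta_rot": [0, 0, 0], "jaw": 0.3},
  {"linear": [0, 0, 0], "delta_rot": [0, 0, 0], "jaw": 0.3},
  {"linear": [0, 0, 0.02], "delta_rot": [0, 0, 0], "jaw": 0.3},
  {"linear": [0, 0, 0.03], "delta_rot": [0, 0, 0], "jaw": 0.3},
  {"linear": [0, 0, 0.03], "delta_rot": [0, 0, 0], "jaw": 0.3},
  {"linear": [0, 0, 0.03], "delta_rot": [0, 0, 0], "jaw": 0.3},
  {"linear": [0, 0, 0.03], "delta_rot": [0, 0, 0], "jaw": 0.3},
  {"linear": [0, 0, 0], "delta_rot": [0, 0, 0], "jaw": 0.3},
])

```text
time: 14.0
tcp_pos: [0.4697, 0.0204, 0.1812]
orientation: [0.056, 0.705, -0.705, -0.049]
wrist_force: [0.5, -0.4, 0.8]
width: 0.648
```

```bash
python3 -c "
from h import *
nut();c=cam('scene','end.png');s=manip.get_state();print(s['time'],s['tcp_pos'],s['wrist_force'],abs(s['dq']).max())"
```

```text
top 36 nut 1.632 mean [ 0.042 -0.   ]
scene 47 nut 1.626 mean [ 0.03  -0.007]
14.15 [0.4654114  0.02068257 0.17547075] [-0.65109779  0.53982365 -0.81464815] 0.021802163470633143
```

View pics/end.png

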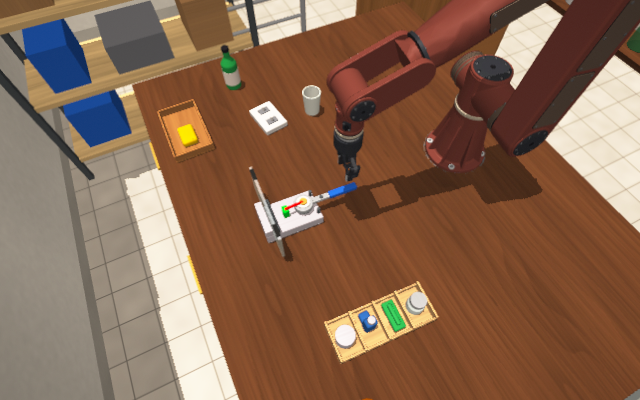

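The gripper is clear above the grip at (345,170), the pointer is on the green sector at (288,209), and the rack items and tumbler (312,100) are where they started. Handing in.

```bash
python3 -c "
from plant import manip
print(manip.hand_in())"
```

```text
the job is handed in; nothing more can be done
None
```

The nut now stands at about 1.63 rad, with its red pointer inside the green sector. I let go of the wrench and handed the job in at about 14 s of the 48 s allowed; the hand-in gives no verdict.

- **Method:** I closed the fingers loosely around the blue grip and swung it along its arc. Two full drive strokes and one partial one took the nut from about 0.15 to 0.37, 1.16 and then 1.63 rad. The one return stroke I measured left the nut where it was. At the readings after each move the wrist force was no more than about 5 N.
- **Last checks:** After release the top view gave 1.632 rad and the scene view 1.626, against the 1.50 needed. The angles rest on a clamp yaw I estimated at -0.06 rad, good to a few hundredths, so the margin of about 0.13 rad covers it.
- **Clearance:** The gripper is about 0.14 m above its working height, with wrist forces near zero. In the final picture the toiletries and the tumbler stand where they started; I compared them by eye and did not measure them.

No check failed. I did not push the nut on to its hard stop at 1.70.

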